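# Set up the stall's small slat shelf

### The arm

A 6-joint arm with a two-finger parallel gripper is mounted at the origin on the work surface. World frame = base frame: x ahead of the robot, y to its left, z up, the work surface at z = 0. Lengths are in m, angles in degrees, forces in N, time in s.
With the tool pointing down it reaches from about 0.25 to 0.725 m from the base axis. Payload 9.7 kg.
Tool frame: the origin (TCP) lies between the finger pads; the fingertips stand 11 mm ahead of it and the grasp point (between the pads) lies 8 mm behind it; z points along the fingers, x is the direction in which the jaws open and shut, and the axes are right-handed (so a half turn about z gives the same grasp; the last joint's range is limited). The gripper opens to 85 mm and grips with 20 to 120 N. Pads are 22 mm wide; open, the fingers measure 114 mm over their backs; the gripper's body (76 mm by 85 mm) begins 54 mm behind the grasp point. The pads swing forward as they close: fully open they stand 13 mm farther back than shut.
Start: joints at [63.369, 4.979, 10.078, 95.1, 0, 90], TCP at [0.247, 0.492, 0.242] pointing down, gripper open.
Joint ranges: [-179.16, 179.16], [-48.56, 103.87], [-65.8, 70.77], [-126.05, 130.52], [-82.76, 87.17], [-180, 180]. Speed limits (degrees/s): [127.2, 127.2, 147.25, 180, 180, 180].

### API

Orientations are given as [roll, pitch, yaw] about the fixed x, y, z axes, in that order (R = Rz(yaw) Ry(pitch) Rx(roll)).
In Python, from workcell import get_obs, camera, job_done gives the robot as it stands.
- The arm moves only by the tool arm_command, never from a script. Its argument "increments" is a list of rows, each a list of 2 entries, a list of its own where there are three numbers: the shift along the tool's x, y, z in units of 25 mm (1.0 is 25 mm), then the turn about the tool's z in units of 6 degrees (1.0 is 6 degrees). In form: [[[dx, dy, dz], roll], ...]. A call has 1 to 5 rows; each row is the pose to reach, as a shift and turn from the pose measured when the call began, along the tool's axes at that moment; what a row does not reach only later rows make up. A row lasts 1/10 s, in which the tool goes at most 50 mm and 8.59 degrees, less where a joint would pass 70% of its speed; a pose out of reach is approached as far as the arm can. A call with a gripper value outside its range is refused whole. "claw" is the closure, from -1 (fully open) to 1 (shut), so that 0 is half open, set as the call begins (left out, the last holds). The fingers move at their own pace and stop on an object; "force" is the grip in N (left out, the last holds). Time passes only in rows, so rows that repeat a pose let the fingers close. It gives the time, the measured TCP pose, the force and the opening at its end, in the units of the state.
- get_obs(): the state, without advancing time (a new reading comes with each control period).
- camera(name): name is "side" or "top" or "wrist"; returns a dict with "frame" (384x512x3 uint8, red, green, blue), "range_z" (384x512 float32, m along the optical axis (not along the pixel's ray), 0 where there is no reading), "K" (3x3 intrinsics, pixels), "R" (3x3) and "t" (3): a world point X has camera coordinates R X + t; the wrist camera has in their place "hand_eye" (4x4, takes a point from camera to tool coordinates, whose origin is the TCP and whose axes are the tool frame's). Camera axes: x right, y down, z forward; pixel columns grow to the right and rows downward; lengths in m; the calibration is good to about 2 mm. A picture is of the moment at which its call begins: read the wrist's pose just before it.
- job_done(): hands the job in, once; it reports no verdict.
The state is a dict: "time": time; "q": joint angles; "qd": joint speeds; "joint_efforts": joint torques, N m; "ee_pos": TCP position; "tcp_rot": TCP orientation; "wrist_force": force on the tool from outside, world axes, zero at the start; "torque": the same for the moment, N m; "opening": finger opening in m.
Only numpy, scipy, OpenCV 4.12 (cv2) and the standard library are available. Lean on these libraries where they do the work, as an engineer would, in place of code of your own. Each camera call takes 0.05 s, during which the arm holds its last target.

### The job

Set up the small display shelf on the stall table: first slide the rack's movable saddle along its bar until it is centred over the pale line on the base and let go of it there. Then slide the thin slat along its channel so that it sticks out past the clear end of the plinth (the end where only the low dish stands), grip it by the part that sticks out, and lay it flat in both saddles, with some of the slat showing beyond each saddle. Leave the mug, dish, mortar and vase where they stand.

Things in the scene. Friction and masses are not known exactly. Their poses are not given: they have to be found in the camera images.
- plinth: Fixed wooden plinth 84 (x) x 250 (y) mm; origin at the centre of its underside. Its top, 60 mm up, is the floor of a channel 54 mm wide along its y axis, open at both ends, between two ledges 15 mm wide and 5 mm high. The mug stands at one end, the low dish at the other (centres 60 to 80 mm off the end face); which is where varies.
- slat: Thin loose wooden slat 42 (x) x 210 (y) x 3 mm, about 30 g, flat in the plinth's channel, 6 mm free on either side, its y axis along the plinth's, its middle within 12 mm of the plinth's. Origin at the centre of its underside. It slides when pressed lightly from above with shut fingertips and dragged; it tips off once its middle passes the plinth's end.
- rack: Fixed rack: base board 90 (x) x 270 mm (y = -120 to +150), 8 mm thick; a bar 14 mm thick along y, axis 38 mm up, between end posts (30 x 12 mm, 48 mm high, at y = -110 and +140). Two like saddles ride on the bar: one fixed at y = -70 mm, one movable on its +y side. Origin at the board's underside, below the bar.
- fixed_seat (a point): Centre of the fixed saddle's seat (60 mm above the table); axes as the rack's. Each saddle is 60 mm across (x) and 16 mm along the bar (y); two lips 5 mm thick, 10 mm high and 50 mm apart (inside) flank the seat; the plate under the seat is 8 mm thick, and below it is only a hub 26 mm wide.
- collar_seat (a point): Centre of the movable saddle's seat, 60 mm above the table; same shape as the fixed one; axes as the rack's. It can be gripped from above across the outside of its lips (60 mm).
- collar (a joint): Position of the movable saddle along the bar: 0 when its centre is 40 mm from the centre of the fixed saddle, growing in m towards the +y of the rack; range 0 to 0.145; stiff sliding friction of about 2 N, stays where it is left.
- mark: Pale line 3 mm wide across the full width (90 mm) of the rack's base board, 80 to 115 mm from the fixed saddle's centre, on its +y side; the origin is its middle, y points along the bar.
- mug: Terracotta mug, 76 mm in diameter, 100 mm high, with a handle; stands at one end of the plinth. Origin at the centre of its underside. Not to be moved.
- dish: Low terracotta dish, 90 mm in diameter, 18 mm high, on the table at the other end of the plinth, so low that the slat can stick out and be gripped above it. Origin at the centre of its underside. Not to be moved.
- mortar: Grey stone mortar, 100 mm in diameter, 60 mm high, beyond the rack's -y end. Origin at the centre of its underside. Not to be moved.
- vase: Blue vase, 72 mm in diameter, 125 mm high, beyond the rack's +y end. Origin at the centre of its underside. Not to be moved.
There are look-alikes about, which are no part of the job. Of the things like the slat, leave any that is black, green or purple; of the rest the larger one is meant.

How it is judged:
By the outcome, as a careful person would: the job done as asked, in the order asked, and still so for the second after the job is handed in, with the robot touching nothing.
It also fails if it takes over 61 s, if anything falls off the work surface, if the arm or the gripper's body presses on something with over 40 N, if the wrist force passes 120 N, or if a joint passes its speed limit or range.

## Working session

There is one attempt and no reset: what is moved stays moved. The work goes in short steps, Python scripts to look and compute and a tool call to move; the robot and the scene stay as the last step left them, time stands still between calls to the robot, and variables do not carry over. Pictures are saved under pics/ and viewed, and the job is handed in when it is done.

Besides the shell and the picture viewer there is one more tool, called after ">>>" as a command line: name --argument value ..., lists and objects as JSON in quotes. arm_command: Moves the arm, as the interface text tells. Its arguments: {"type":"object","properties":{"increments":{"type":"array"},"claw":{"type":"number"},"force":{"type":"number"}},"required":["increments"]}

```bash
mkdir -p pics
python3 - <<'E'
from workcell import get_obs,camera
import cv2,numpy as np
o=get_obs();print(o)
for n in ["top","side"]:
    c=camera(n);cv2.imwrite(f"pics/{n}0.png",cv2.cvtColor(c["frame"],cv2.COLOR_RGB2BGR));np.savez(f"{n}0.npz",**c);print(n,c["K"],c["R"],c["t"])
E
```

```text
{'time': 0.0, 'q': array([6.33683172e+01, 5.01040050e+00, 1.00325578e+01, 9.50994601e+01,
       5.41693821e-04, 8.99995096e+01]), 'qd': array([ 0.0346973 ,  0.07202147, -0.03425709,  0.02391075, -0.00123433,
       -0.00668188]), 'joint_efforts': array([ 5.97787239e-04, -5.20389354e+01,  4.64800036e+01,  1.60899136e-02,
        2.02018178e-06,  2.72851889e-05]), 'ee_pos': array([0.24643569, 0.49144752, 0.24157279]), 'tcp_rot': array([-1.79999458e+02,  7.73028359e-02,  6.33688075e+01]), 'wrist_force': array([ 0.46543034,  0.07833812, -0.29400081]), 'torque': array([-0.02459989, -0.02443667, -0.00382855]), 'opening': 0.08553557912263035}
top [[485.27581645   0.         256.98245813]
 [  0.         485.27581645 193.56444897]
 [  0.           0.           1.        ]] [[-2.69552898e-02 -9.99633107e-01 -2.65764113e-03]
 [-9.92981821e-01  2.70820088e-02 -1.15124579e-01]
 [ 1.15154315e-01 -4.64227069e-04 -9.93347506e-01]] [0.0561701  0.53478775 1.20904707]
side [[442.51240586   0.         251.64708766]
 [  0.         442.51240586 189.99587025]
 [  0.           0.           1.        ]] [[ 0.71280088 -0.70136266 -0.00230629]
 [-0.42610811 -0.4304408  -0.79570886]
 [ 0.55708777  0.56816471 -0.6056749 ]] [-0.34675184  0.32103581  0.92290511]
```

View pics/top0.png

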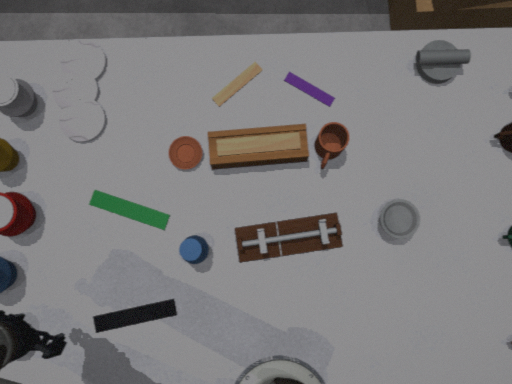

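View pics/side0.png

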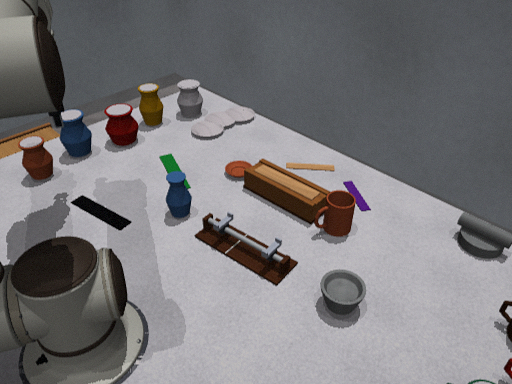

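The top view shows the rack around (288,237), with the fixed saddle at (324,232), the movable one at (262,240) and the pale line at (278,238). The plinth and slat are at (258,145), the dish at (186,152) and the mug at (333,140). Next I'll zoom in and measure.

```bash
cat > h.py <<'E'
import numpy as np,cv2
def ray(c,u,v,z):
    K,R,t=c["K"],c["R"],c["t"]
    d=R.T@np.linalg.solve(K,np.array([u,v,1.0]));o=-R.T@t
    return o+d*(z-o[2])/d[2]
def pt(c,u,v):
    K,R,t=c["K"],c["R"],c["t"];z=c["range_z"][int(round(v)),int(round(u))]
    return R.T@(np.linalg.solve(K,np.array([u,v,1.0]))*z-t)
def proj(c,X):
    p=c["K"]@(c["R"]@np.asarray(X)+c["t"]);return p[:2]/p[2]
def world(c):
    h,w=c["range_z"].shape;u,v=np.meshgrid(np.arange(w),np.arange(h))
    z=c["range_z"];P=np.stack([u,v,np.ones_like(u)],-1)@np.linalg.inv(c["K"]).T*z[...,None]
    return (P-c["t"])@c["R"]
E
python3 - <<'E'
import numpy as np,cv2
from h import *
c=np.load("top0.npz");W=world(c)
f=cv2.cvtColor(c["frame"],cv2.COLOR_RGB2BGR)
a=cv2.resize(f[195:275,180:350],None,fx=4.5,fy=4.5,interpolation=cv2.INTER_CUBIC);cv2.imwrite("pics/rk.png",a)
a=cv2.resize(f[105:185,160:360],None,fx=4,fy=4,interpolation=cv2.INTER_CUBIC);cv2.imwrite("pics/pl.png",a)
for p in [(288,237),(324,232),(262,240),(278,238),(250,145),(250,133),(186,152),(194,250),(398,219),(300,300)]: print(p,pt(c,*p).round(4))
E
```

```text
(288, 237) [ 0.4232 -0.0332  0.0397]
(324, 232) [ 0.4327 -0.1215  0.0586]
(262, 240) [0.4171 0.0324 0.0609]
(278, 238) [ 0.4214 -0.0081  0.0395]
(250, 145) [0.6561 0.0559 0.0624]
(250, 133) [0.687  0.0552 0.062 ]
(186, 152) [0.6532 0.2248 0.0111]
(194, 250) [0.3969 0.1925 0.121 ]
(398, 219) [ 0.4613 -0.3137  0.0333]
(300, 300) [ 0.2626 -0.0612 -0.0049]
```

View pics/rk.png

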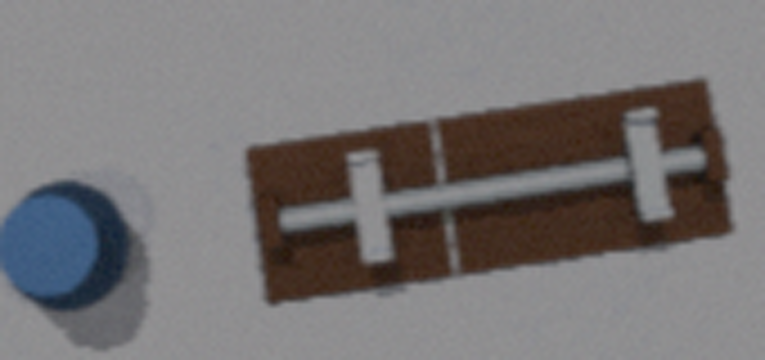

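View pics/pl.png

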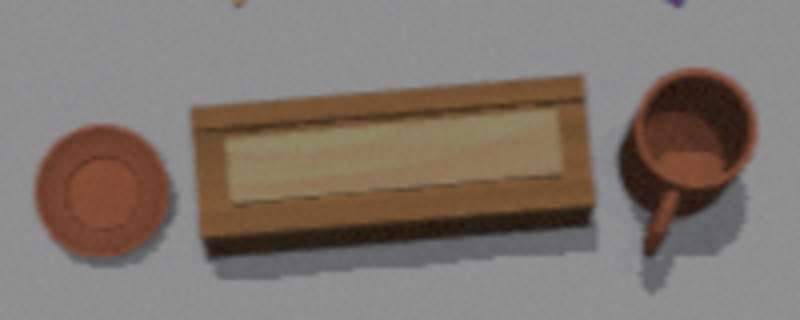

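```bash
cat > m.py <<'E'
import numpy as np,cv2
from h import *
c=dict(np.load("top0.npz"));f=c["frame"];hsv=cv2.cvtColor(f,cv2.COLOR_RGB2HSV)
def big(m,x0,y0,x1,y1):
    mm=np.zeros(m.shape,np.uint8);mm[y0:y1,x0:x1]=m[y0:y1,x0:x1]
    cs,_=cv2.findContours(mm.astype(np.uint8),cv2.RETR_EXTERNAL,cv2.CHAIN_APPROX_NONE)
    return max(cs,key=cv2.contourArea)
def rep(name,cn,z):
    r=cv2.minAreaRect(cn);b=cv2.boxPoints(r);P=np.array([ray(c,*p,z)[:2] for p in b])
    d=[np.linalg.norm(P[i]-P[(i+1)%4]) for i in range(4)]
    i=int(np.argmax(d[:2]));e=P[i+1]-P[i]; 
    if e[1]<0:e=-e
    print(name,"ctr",P.mean(0).round(4),"sides",np.round(d[:2],4),"dir",np.degrees(np.arctan2(e[1],e[0])).round(2)-90,"px",np.round(r[0],1));return P
S=hsv[...,1].astype(int);V=hsv[...,2].astype(int);H=hsv[...,0]
print("board",hsv[225,300],"table",hsv[290,300],"saddle",hsv[245,262],"slat",hsv[145,250],"plinth",hsv[133,250],"mark",hsv[228,277],hsv[250,281])
brown=(S>90)
cn=big(cv2.morphologyEx(brown.astype(np.uint8),cv2.MORPH_CLOSE,np.ones((9,9))),225,205,350,270);rep("board",cn,0.008)
sl=(H>15)&(H<35)&(S>60)&(V>120)
cn=big(sl,205,125,310,165);rep("slat",cn,0.063)
cn=big((S>90).astype(np.uint8),205,120,312,172);rep("plinth(incl side)",cn,0.065)
cn=big((S>90).astype(np.uint8),165,130,205,172);(u,v),r=cv2.minEnclosingCircle(cn);print("dish",ray(c,u,v,.018),r)
# white on board
wh=((V>110)&(S<60)).astype(np.uint8)
cv2.imwrite("pics/wh.png",cv2.resize(wh[195:275,180:350]*255,None,fx=4.5,fy=4.5,interpolation=0))
E
python3 m.py
```

```text
board [ 12 135  70] table [135   3 146] saddle [100   5 144] slat [ 20  87 143] plinth [ 14 136 111] mark [176  20 102] [ 5 30 95]
board ctr [ 0.4244 -0.0372] sides [0.2679 0.0864] dir 7.090000000000003 px [288.7 236.9]
slat ctr [0.6577 0.0357] sides [0.2128 0.047 ] dir 4.25 px [258.  144.1]
plinth(incl side) ctr [0.6529 0.036 ] sides [0.2482 0.0942] dir 3.2900000000000063 px [257.9 145.9]
dish [0.65084853 0.22688761 0.018     ] 16.578567504882812
```

View pics/wh.png

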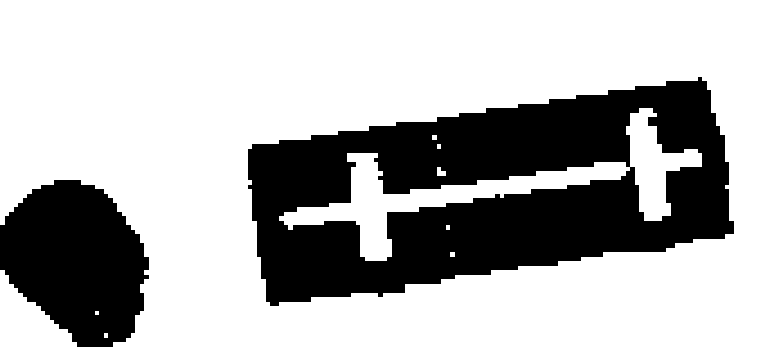

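Run:
```python
from h import *
c=dict(np.load("top0.npz"))
off=lambda x,y:((x+.5)/4.5-.5+180,(y+.5)/4.5-.5+195)
th=np.radians(7.1);ey=np.array([-np.sin(th),np.cos(th)]);ex=np.array([np.cos(th),np.sin(th)]);O=np.array([.4244,-.0372])-.015*ey
for n,p,z in [("mov",(370,207),.065),("fix",(649,165),.065),("m1",(433,120),.008),("m2",(456,272),.008),("mc",(444.5,196),.008)]:
    X=ray(c,*off(*p),z)[:2];print(n,X.round(4),"rack",((X-O)@ex).round(4),((X-O)@ey).round(4))
```

```text
mov [0.4155 0.0329] rack -0.0001 0.0857
fix [ 0.4343 -0.1203] rack -0.0005 -0.0687
m1 [ 0.4653 -0.0051] rack 0.0446 0.0418
m2 [ 0.3784 -0.0155] rack -0.043 0.0422
mc [ 0.4217 -0.0103] rack 0.0006 0.042
```

```bash
cat > g.py <<'E'
import sys,numpy as np
from scipy.spatial.transform import Rotation as Ro
from workcell import get_obs
def inc(x,y,z,yaw):
    o=get_obs();R=Ro.from_euler("xyz",o["tcp_rot"],degrees=True).as_matrix()
    d=R.T@(np.array([x,y,z])-o["ee_pos"])/.025
    dy=(o["tcp_rot"][2]-yaw+180)%360-180
    print("t",round(o["time"],2),"pos",o["ee_pos"].round(4),"rot",o["tcp_rot"].round(2),"F",o["wrist_force"].round(1),"op",round(o["opening"],4));print("inc",d.round(3),"roll",round(dy/6,3))
if __name__=="__main__": inc(*map(float,sys.argv[1:5]))
E
python3 g.py 0.4155 0.0329 0.2 7.1
```

```text
t 0.1 pos [0.2465 0.4915 0.2417] rot [1.800e+02 6.000e-02 6.337e+01] F [-1.5 -0.4 -0.1] op 0.0856
inc [-13.365  14.267   1.682] roll 9.378
```

>>> arm_command --increments '[[[-13.365,14.267,1.68],9.38],[[-13.365,14.267,1.68],9.38],[[-13.365,14.267,1.68],9.38],[[-13.365,14.267,1.68],9.38],[[-13.365,14.267,1.68],9.38]]' --claw -1

```text
time: 0.6
ee_pos: [0.3327, 0.2561, 0.2203]
tcp_rot: [180.0, 0.0, 20.1]
wrist_force: [1.7, 0.9, -0.4]
opening: 0.0856
```

```bash
python3 g.py 0.4155 0.0329 0.2 7.1
```

```text
t 0.6 pos [0.3327 0.2561 0.2203] rot [1.7995e+02 4.0000e-02 2.0080e+01] F [ 1.7  0.9 -0.4] op 0.0856
inc [0.048 9.522 0.821] roll 2.163
```

>>> arm_command --increments '[[[0.05,9.52,0.8],2.16],[[0.05,9.52,0.8],2.16],[[0.05,9.52,0.8],2.16],[[0.05,9.52,0.8],2.16],[[0.05,9.52,0.8],2.16]]'

```text
time: 1.1
ee_pos: [0.4157, 0.0305, 0.2002]
tcp_rot: [179.9, 0.0, 7.1]
wrist_force: [0.9, 0.7, 1.0]
opening: 0.0853
```

>>> arm_command --increments '[[[0,0,0],0],[[0,0,0],0]]'

```text
time: 1.3
ee_pos: [0.4155, 0.0297, 0.1998]
tcp_rot: [180.0, 0.1, 6.9]
wrist_force: [-0.8, 0.4, -0.4]
opening: 0.0858
```

```bash
cat > w.py <<'E'
import sys,numpy as np,cv2
from scipy.spatial.transform import Rotation as Ro
from workcell import get_obs,camera
def wrist(n):
    o=get_obs();c=camera("wrist")
    Rt=Ro.from_euler("xyz",o["tcp_rot"],degrees=True).as_matrix();H=c["hand_eye"]
    Rcw=Rt@H[:3,:3];tcw=Rt@H[:3,3]+o["ee_pos"]
    d=dict(frame=c["frame"],range_z=c["range_z"],K=c["K"],R=Rcw.T,t=-Rcw.T@tcw);np.savez(n+".npz",**d)
    cv2.imwrite(f"pics/{n}.png",cv2.cvtColor(c["frame"],cv2.COLOR_RGB2BGR));return d
if __name__=="__main__": wrist(sys.argv[1])
E
python3 w.py w1; python3 g.py 0.4155 0.0329 0.2 7.1
```

```text
t 1.35 pos [0.4155 0.0305 0.2   ] rot [1.7995e+02 6.0000e-02 7.0000e+00] F [ 1.  -0.   0.3] op 0.0855
inc [ 0.013 -0.093 -0.   ] roll -0.016
```

View pics/w1.png

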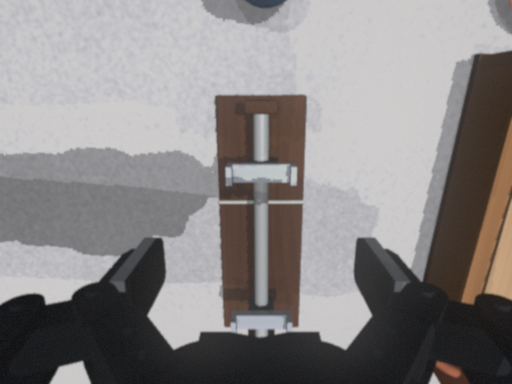

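The wrist view shows the movable saddle at about (261,175), the mark line at row 202 and the fixed saddle at (261,322). I'll measure these more finely.

Run:
```python
from h import *
c=dict(np.load("w1.npz"));f=c["frame"];hsv=cv2.cvtColor(f,cv2.COLOR_RGB2HSV);S=hsv[...,1].astype(int);V=hsv[...,2].astype(int)
th=np.radians(7.1);ey=np.array([-np.sin(th),np.cos(th)]);ex=np.array([np.cos(th),np.sin(th)]);O=np.array([.4244,-.0372])-.015*ey
def R(n,u,v,z):
    X=ray(c,u,v,z)[:2];print(n,X.round(4),"rack",((X-O)@ex).round(4),((X-O)@ey).round(4))
# mark: row centroid in columns
g=cv2.cvtColor(f,cv2.COLOR_RGB2GRAY).astype(float)
for u0,u1 in [(222,248),(274,300)]:
    p=g[194:210,u0:u1].mean(1);w=np.clip(p-np.median(p)-15,0,None);R("mark",(u0+u1-1)/2,194+(w*np.arange(16)).sum()/w.sum(),.008)
m=((V>120)&(S<60)).astype(np.uint8)
mm=np.zeros_like(m);mm[155:195,220:303]=m[155:195,220:303]
mm=cv2.morphologyEx(mm,cv2.MORPH_OPEN,np.ones((1,25)))
ys,xs=np.nonzero(mm);print("saddle px",xs.min(),xs.max(),ys.min(),ys.max())
for v in range(160,196,3): print(v,g[v,240].round(),g[v,227].round(),g[v,294].round(),g[v,280].round())
W=world(c)
for p in [(240,175),(240,168),(240,185),(228,175),(293,175),(230,205),(261,230)]:print(p,W[p[1],p[0]].round(4))
cv2.imwrite("pics/w1z.png",cv2.cvtColor(cv2.resize(f[140:215,210:312],None,fx=7,fy=7,interpolation=cv2.INTER_CUBIC),cv2.COLOR_RGB2BGR))
```

```text
mark [ 0.3931 -0.013 ] rack -0.028 0.0428
mark [ 0.4482 -0.0062] rack 0.0274 0.0429
saddle px 225 297 164 181
160 57.0 64.0 80.0 77.0
163 93.0 76.0 86.0 102.0
166 180.0 113.0 129.0 196.0
169 194.0 195.0 199.0 196.0
172 192.0 193.0 198.0 196.0
175 192.0 192.0 199.0 198.0
178 145.0 144.0 198.0 192.0
181 134.0 138.0 195.0 136.0
184 60.0 147.0 172.0 77.0
187 57.0 67.0 81.0 76.0
190 57.0 58.0 77.0 75.0
193 58.0 57.0 79.0 75.0
(240, 175) [0.3977 0.0303 0.0604]
(240, 168) [0.397  0.0363 0.0593]
(240, 185) [0.397  0.0062 0.0078]
(228, 175) [0.3879 0.0313 0.069 ]
(293, 175) [0.4422 0.0381 0.0699]
(230, 205) [ 0.3887 -0.0171  0.0081]
(261, 230) [ 0.4231 -0.0264  0.0434]
```

View pics/w1z.png

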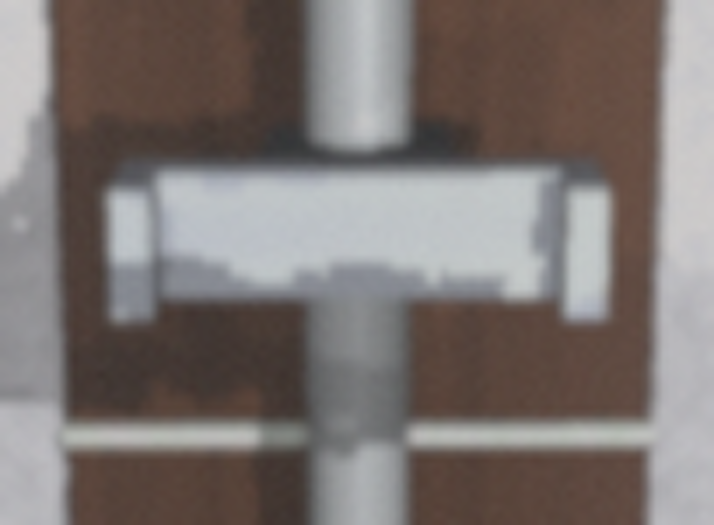

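```bash
python3 - <<'E'
from h import *
c=dict(np.load("w1.npz"))
th=np.radians(7.1);ey=np.array([-np.sin(th),np.cos(th)]);ex=np.array([np.cos(th),np.sin(th)]);O=np.array([.4244,-.0372])-.015*ey
def R(n,x,y,z):
    X=ray(c,210+(x+.5)/7-.5,140+(y+.5)/7-.5,z)[:2];print(n,X.round(4),"rack",((X-O)@ex).round(4),((X-O)@ey).round(4))
R("seat+",360,165,.06);R("seat-",360,299,.06)
R("lipL+",131,185,.07);R("lipL-",131,322,.07);R("lipR+",588,185,.07);R("lipR-",588,322,.07);R("outL",107,250,.07);R("outR",612,250,.07)
R("mark",360,436,.008)
R("boardL",66,436,.008);R("boardR",650,436,.008)
E
python3 g.py 0.4153 0.0343 0.2 7.1
```

```text
seat+ [0.4146 0.0429] rack 0.0001 0.0957
seat- [0.4167 0.0259] rack 0.0001 0.0786
lipL+ [0.3875 0.0392] rack -0.0272 0.0954
lipL- [0.3891 0.0223] rack -0.0277 0.0785
lipR+ [0.4415 0.0458] rack 0.0273 0.0953
lipR- [0.4441 0.0291] rack 0.0277 0.0783
outL [0.3854 0.031 ] rack -0.0303 0.0875
outR [0.4456 0.0383] rack 0.0304 0.0873
mark [ 0.4212 -0.0096] rack 0.0002 0.0428
boardL [ 0.3767 -0.0151] rack -0.0446 0.0429
boardR [ 0.465  -0.0043] rack 0.0444 0.0427
t 1.35 pos [0.4155 0.0305 0.2   ] rot [1.7995e+02 6.0000e-02 7.0000e+00] F [ 1.  -0.   0.3] op 0.0855
inc [ 0.012 -0.15  -0.   ] roll -0.016
```

>>> arm_command --increments '[[[0.01,-0.15,1.2],0],[[0.01,-0.15,2.6],0],[[0.01,-0.15,4.0],0],[[0.01,-0.15,5.2],0],[[0.01,-0.15,5.9],0]]'

```text
time: 1.85
ee_pos: [0.4137, 0.0357, 0.0502]
tcp_rot: [180.0, 0.2, 7.2]
wrist_force: [-0.3, -0.2, 0.3]
opening: 0.0852
```

>>> arm_command --increments '[[[0,0,0],0],[[0,0,0],0]]'

```text
time: 2.05
ee_pos: [0.4133, 0.0369, 0.0506]
tcp_rot: [180.0, 0.2, 7.3]
wrist_force: [-0.2, -0.4, 0.8]
opening: 0.0856
```

```bash
python3 g.py 0.4155 0.0343 0.052 7.1
```

```text
t 2.05 pos [0.4133 0.0369 0.0506] rot [179.98   0.22   7.29] F [-0.2 -0.4  0.8] op 0.0856
inc [ 0.073  0.113 -0.058] roll 0.031
```

>>> arm_command --increments '[[[0.07,0.11,-0.03],0.03],[[0.07,0.11,-0.03],0.03],[[0.07,0.11,-0.03],0.03]]'

```text
time: 2.35
ee_pos: [0.416, 0.0344, 0.0522]
tcp_rot: [180.0, 0.1, 7.1]
wrist_force: [-0.6, 0.9, 0.6]
opening: 0.0851
```

```bash
for i in 1 ; do python3 g.py 0.4155 0.0343 0.052 7.1;done
```

```text
t 2.35 pos [0.416  0.0344 0.0522] rot [1.7998e+02 1.4000e-01 7.1000e+00] F [-0.6  0.9  0.6] op 0.0851
inc [-0.021  0.003  0.008] roll 0.001
```

Now close the gripper on the saddle.

>>> arm_command --increments '[[[-0.02,0,0],0],[[-0.02,0,0],0],[[-0.02,0,0],0],[[-0.02,0,0],0],[[-0.02,0,0],0]]' --claw 0.5 --force 40

```text
time: 2.85
ee_pos: [0.416, 0.0344, 0.0529]
tcp_rot: [180.0, 0.1, 7.1]
wrist_force: [1.1, -0.6, 5.4]
opening: 0.0592
```

```bash
python3 g.py 0.4155 0.0343 0.052 7.1; python3 w.py w2
```

```text
t 2.85 pos [0.416  0.0344 0.0529] rot [1.7998e+02 7.0000e-02 7.1000e+00] F [ 1.1 -0.6  5.4] op 0.0592
inc [-0.018  0.     0.034] roll -0.0
```

View pics/w2.png

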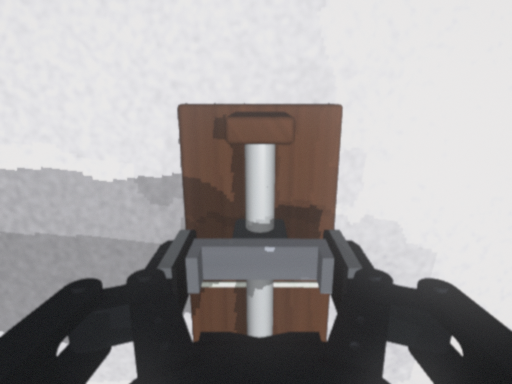

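The saddle is gripped, with the lips held between the pads at rows 240–290. Next I'll drag it 44 mm.

>>> arm_command --increments '[[[-0.02,0.3,0.03],0],[[-0.02,0.7,0.03],0],[[-0.02,1.1,0.03],0],[[-0.02,1.5,0.03],0],[[-0.02,1.77,0.03],0]]'

```text
time: 3.4
ee_pos: [0.4214, -0.0099, 0.0529]
tcp_rot: [-180.0, -0.0, 7.1]
wrist_force: [-0.1, 3.0, 7.2]
opening: 0.0596
```

```bash
python3 g.py 0.42095 -0.0096 0.052 7.1
```

```text
t 3.4 pos [ 0.4214 -0.0099  0.0529] rot [-1.80e+02 -1.00e-02  7.09e+00] F [-0.1  3.   7.2] op 0.0596
inc [-0.018 -0.014  0.034] roll -0.002
```

>>> arm_command --increments '[[[-0.02,0,0],0],[[-0.02,0,0],0],[[-0.02,0,0],0],[[-0.02,0,0],0],[[-0.02,0,0],0]]' --claw -1

```text
time: 3.9
ee_pos: [0.4208, -0.0098, 0.0527]
tcp_rot: [-180.0, 0.0, 7.1]
wrist_force: [0.1, -0.2, -0.4]
opening: 0.0854
```

>>> arm_command --increments '[[[0,0,-0.8],0],[[0,0,-2],0],[[0,0,-3.5],0],[[0,0,-5],0],[[0,0,-5],0]]'

```text
time: 4.4
ee_pos: [0.4226, -0.0097, 0.1825]
tcp_rot: [179.9, -0.4, 7.1]
wrist_force: [-0.2, -1.4, -0.5]
opening: 0.0851
```

```bash
sleep 0.1; python3 w.py w3; python3 g.py 0.42095 -0.0096 0.2 7.1
python3 - <<'E'
from h import *
c=dict(np.load("w3.npz"));cv2.imwrite("pics/w3z.png",cv2.cvtColor(cv2.resize(c["frame"][140:215,210:312],None,fx=7,fy=7,interpolation=cv2.INTER_CUBIC),cv2.COLOR_RGB2BGR))
E
```

```text
t 4.45 pos [ 0.422  -0.0097  0.18  ] rot [179.97  -0.23   7.12] F [ 0.7 -0.  -1. ] op 0.0853
inc [-0.038 -0.007 -0.801] roll 0.004
```

View pics/w3z.png

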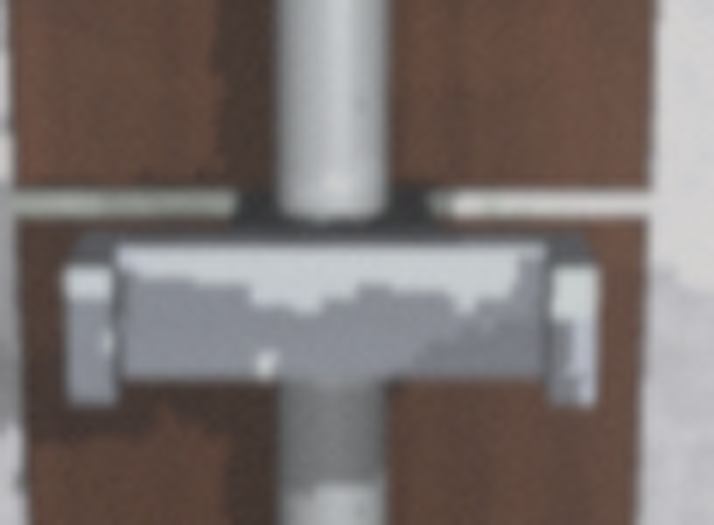

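View pics/w3.png

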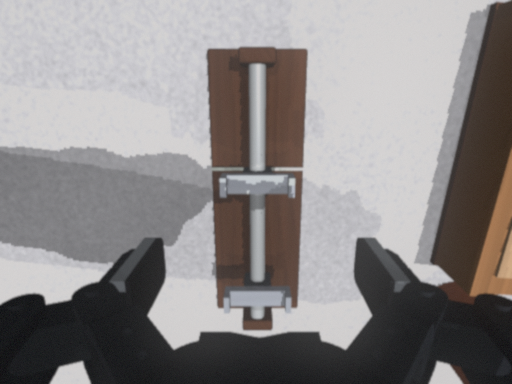

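Run:
```python
from h import *
from workcell import camera
c=dict(np.load("w3.npz"))
th=np.radians(7.1);ey=np.array([-np.sin(th),np.cos(th)]);ex=np.array([np.cos(th),np.sin(th)]);O=np.array([.4244,-.0372])-.015*ey
def R(n,x,y,z):
    X=ray(c,210+(x+.5)/7-.5,140+(y+.5)/7-.5,z)[:2];print(n,"rack",((X-O)@ex).round(4),((X-O)@ey).round(4))
R("seat+",330,240,.06);R("seat-",330,379,.06);R("lipR+",575,266,.07);R("lipR-",575,405,.07);R("lipL+",90,266,.07);R("lipL-",90,405,.07)
R("mark",330,204,.008)
for n in ["top","side"]:
    t=camera(n);np.savez(n+"1.npz",**t);f=t["frame"]
    if n=="top": g=f[195:275,230:350]
    else: g=f[205:285,190:300]
    cv2.imwrite(f"pics/{n}1z.png",cv2.cvtColor(cv2.resize(g,None,fx=6,fy=6,interpolation=cv2.INTER_CUBIC),cv2.COLOR_RGB2BGR))
```

```text
seat+ rack -0.0003 0.0505
seat- rack -0.0003 0.0335
lipR+ rack 0.0273 0.0499
lipR- rack 0.0278 0.0335
lipL+ rack -0.0272 0.0499
lipL- rack -0.0278 0.0335
mark rack -0.0004 0.0429
```

View pics/side1z.png

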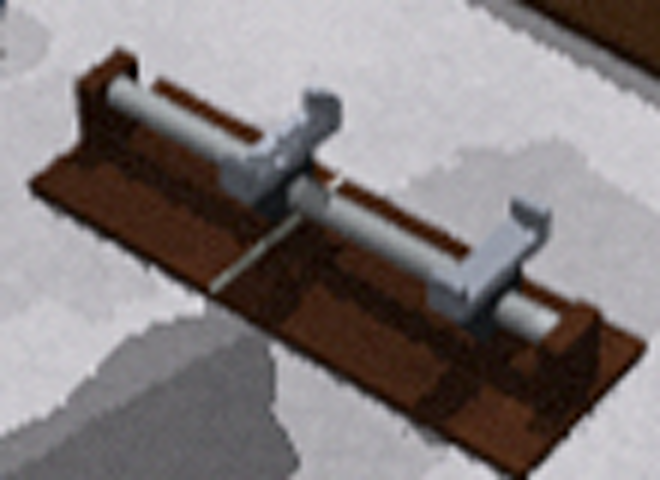

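View pics/top1z.png

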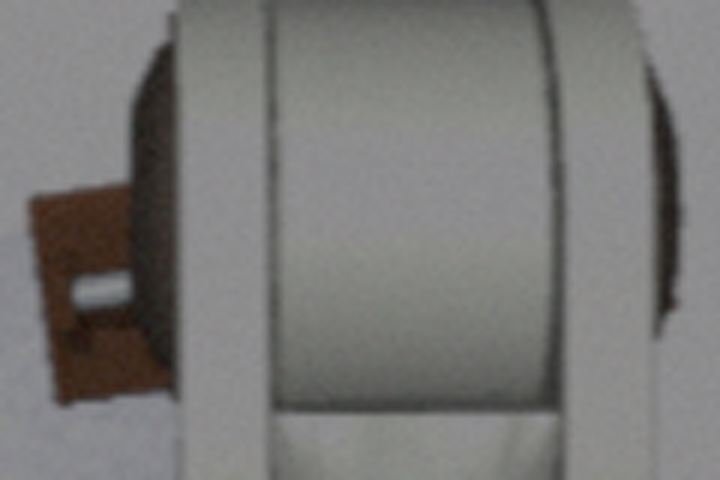

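```bash
python3 - <<'E'
from h import *
c=dict(np.load("w3.npz"));C=-c["R"].T@c["t"];print(C,c["R"][2])
E
python3 g.py 0.43 -0.1 0.2 7.1
```

```text
[0.41249474 0.05953889 0.31351828] [ 0.04031293 -0.27135396 -0.96163501]
t 4.55 pos [ 0.4208 -0.0096  0.1772] rot [-1.7999e+02  3.0000e-02  7.1200e+00] F [-0.9 -0.3 -0.6] op 0.0857
inc [-0.082  3.632 -0.913] roll 0.004
```

>>> arm_command --increments '[[[0,1.4,-0.5],0],[[0,2.72,-0.9],0],[[0,2.72,-0.9],0],[[0,2.72,-0.9],0]]'

```text
time: 4.95
ee_pos: [0.4287, -0.0774, 0.1984]
tcp_rot: [-179.9, 0.1, 7.0]
wrist_force: [1.1, 0.1, -0.6]
opening: 0.0854
```

```bash
python3 w.py w4
python3 - <<'E'
from h import *
c=dict(np.load("w4.npz"));print(-c["R"].T@c["t"])
cv2.imwrite("pics/w4z.png",cv2.cvtColor(cv2.resize(c["frame"][40:140,205:307],None,fx=6,fy=6,interpolation=cv2.INTER_CUBIC),cv2.COLOR_RGB2BGR))
E
```

```text
[ 0.41998776 -0.0083158   0.32952412]
```

View pics/w4z.png

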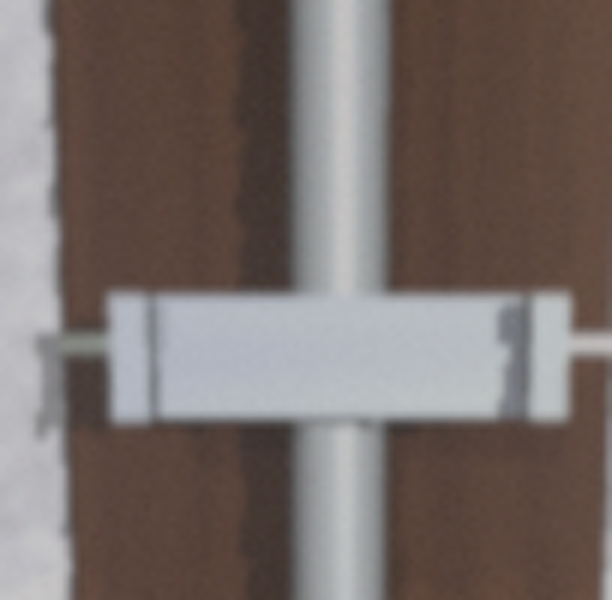

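Run:
```python
from h import *
c=dict(np.load("w4.npz"))
th=np.radians(7.1);ey=np.array([-np.sin(th),np.cos(th)]);ex=np.array([np.cos(th),np.sin(th)]);O=np.array([.4244,-.0372])-.015*ey
def R(n,x,y,z):
    X=ray(c,205+(x+.5)/6-.5,40+(y+.5)/6-.5,z)[:2];print(n,"rack",((X-O)@ex).round(4),((X-O)@ey).round(4))
R("lipR+",550,294,.07);R("lipR-",550,420,.07);R("lipL+",130,294,.07);R("lipL-",130,423,.07);R("seat+",340,294,.06);R("seat-",340,420,.06)
R("markL",80,344,.008);R("markR",592,343,.008)
```

```text
lipR+ rack 0.0272 0.0494
lipR- rack 0.0277 0.0335
lipL+ rack -0.0272 0.0495
lipL- rack -0.0277 0.0332
seat+ rack 0.0 0.0496
seat- rack 0.0 0.0331
markL rack -0.0419 0.043
markR rack 0.0409 0.0431
```

The saddle reads 0.0414–0.042 along the rack against 0.0430 for the mark, so it is about 1.3 mm past the line. I'll regrip it and nudge it back.

```bash
python3 g.py 0.4211 -0.0109 0.052 7.1
```

```text
t 5.0 pos [ 0.4286 -0.0769  0.1984] rot [-1.7995e+02  1.4000e-01  7.0800e+00] F [-0.5  0.3  0.9] op 0.0852
inc [ 0.041 -2.652  5.858] roll -0.003
```

>>> arm_command --increments '[[[0.04,-1.3,0.6],0],[[0.04,-2.65,1.5],0],[[0.04,-2.65,3.0],0],[[0.04,-2.65,4.6],0],[[0.04,-2.65,5.7],0]]'

```text
time: 5.5
ee_pos: [0.4194, -0.0096, 0.0527]
tcp_rot: [-179.9, 0.3, 7.2]
wrist_force: [0.1, -0.3, 0.4]
opening: 0.0857
```

```bash
python3 g.py 0.4211 -0.0109 0.052 7.1
```

```text
t 5.5 pos [ 0.4194 -0.0096  0.0527] rot [-179.91    0.31    7.21] F [ 0.1 -0.3  0.4] op 0.0857
inc [0.063 0.06  0.026] roll 0.019
```

>>> arm_command --increments '[[[0.06,0.06,0.02],0.02],[[0.06,0.06,0.02],0.02],[[0.06,0.06,0.02],0.02]]'

```text
time: 5.8
ee_pos: [0.4217, -0.0106, 0.0536]
tcp_rot: [-179.9, 0.2, 7.1]
wrist_force: [0.1, -0.4, 1.0]
opening: 0.0848
```

>>> arm_command --increments '[[[0,0,0],0],[[0,0,0],0],[[0,0,0],0],[[0,0,0],0],[[0,0,0],0]]' --claw 0.5

```text
time: 6.3
ee_pos: [0.4218, -0.0108, 0.0553]
tcp_rot: [-179.9, 0.2, 7.1]
wrist_force: [-8.7, -0.1, 10.7]
opening: 0.0595
```

```bash
python3 g.py 0.4211 -0.0109 0.052 7.1
```

```text
t 6.3 pos [ 0.4218 -0.0108  0.0553] rot [-1.7994e+02  1.7000e-01  7.1000e+00] F [-8.7 -0.1 10.7] op 0.0595
inc [-0.026  0.003  0.131] roll 0.001
```

>>> arm_command --increments '[[[-0.03,-0.03,0],0],[[-0.03,-0.055,0],0],[[-0.03,-0.055,0],0],[[-0.03,-0.055,0],0],[[-0.03,-0.055,0],0]]'

```text
time: 6.8
ee_pos: [0.4214, -0.0095, 0.0555]
tcp_rot: [-179.9, 0.1, 7.1]
wrist_force: [4.7, -1.5, -6.0]
opening: 0.0595
```

>>> arm_command --increments '[[[0,0,0],0],[[0,0,0],0],[[0,0,0],0],[[0,0,0],0]]' --claw -1

```text
time: 7.2
ee_pos: [0.4214, -0.0095, 0.0556]
tcp_rot: [-179.9, 0.1, 7.1]
wrist_force: [0.2, 0.1, 0.2]
opening: 0.086
```

```bash
python3 g.py 0.4287 -0.0774 0.2 7.1
```

```text
t 7.2 pos [ 0.4214 -0.0095  0.0556] rot [-1.7994e+02  1.0000e-01  7.1000e+00] F [0.2 0.1 0.2] op 0.086
inc [-0.054  2.726 -5.777] roll 0.0
```

>>> arm_command --increments '[[[0,0,-1.2],0],[[0,0,-3],0],[[-0.05,1.2,-4.8],0],[[-0.05,2.7,-5.8],0],[[-0.05,2.7,-5.8],0]]'

```text
time: 7.7
ee_pos: [0.4303, -0.0798, 0.2047]
tcp_rot: [179.9, -0.2, 6.9]
wrist_force: [-0.1, 0.4, -0.9]
opening: 0.0852
```

>>> arm_command --increments '[[[0,0,0],0],[[0,0,0],0]]'

```text
time: 7.9
ee_pos: [0.4301, -0.0797, 0.2043]
tcp_rot: [179.9, -0.2, 6.9]
wrist_force: [-0.1, -0.0, -0.2]
opening: 0.0857
```

```bash
python3 w.py w5
python3 - <<'E'
from h import *
c=dict(np.load("w5.npz"));print(-c["R"].T@c["t"])
cv2.imwrite("pics/w5z.png",cv2.cvtColor(cv2.resize(c["frame"][40:140,205:307],None,fx=6,fy=6,interpolation=cv2.INTER_CUBIC),cv2.COLOR_RGB2BGR))
E
```

```text
[ 0.42069697 -0.01031022  0.33528092]
```

View pics/w5z.png

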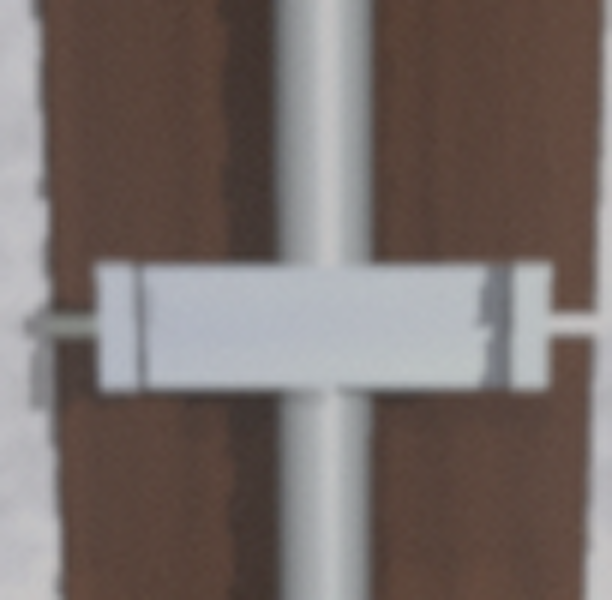

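The lip centre is at row 327 and the line at row 325, which is about 0.3 mm apart, so the saddle is centred. On to the slat.

```bash
python3 g.py 0.656 0.005 0.2 3.8
```

```text
t 7.95 pos [ 0.43   -0.0793  0.204 ] rot [ 1.7993e+02 -1.6000e-01  6.9600e+00] F [0.  0.1 0.1] op 0.0854
inc [ 9.383 -2.254  0.183] roll 0.526
```

>>> arm_command --increments '[[[9.38,-2.25,0.18],0.53],[[9.38,-2.25,0.18],0.53],[[9.38,-2.25,0.18],0.53],[[9.38,-2.25,0.18],0.53],[[9.38,-2.25,0.18],0.53]]' --claw 1

```text
time: 8.45
ee_pos: [0.6573, 0.0074, 0.1982]
tcp_rot: [180.0, -0.1, 3.9]
wrist_force: [0.1, -0.5, 0.0]
opening: 0.012
```

>>> arm_command --increments '[[[0,0,0],0],[[0,0,0],0]]'

```text
time: 8.65
ee_pos: [0.6571, 0.0091, 0.1956]
tcp_rot: [180.0, 0.2, 4.0]
wrist_force: [0.3, 0.2, 0.3]
opening: -0.0001
```

```bash
python3 w.py w6;python3 g.py 0.656 0.005 0.2 3.8
```

```text
t 8.7 pos [0.6566 0.0084 0.1969] rot [1.7996e+02 9.0000e-02 3.9800e+00] F [0.5 0.4 0.8] op 0.0003
inc [-0.033  0.133 -0.122] roll 0.03
```

View pics/w6.png

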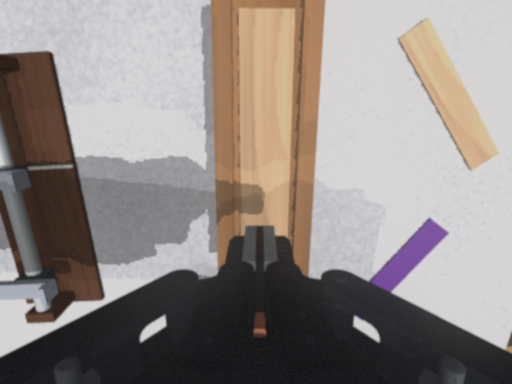

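The slat's +y end is at row 10, columns 239–295, and the plinth runs vertically from column 213 to 322.

Run:
```python
from h import *
c=dict(np.load("w6.npz"));f=c["frame"]
g=cv2.cvtColor(f,cv2.COLOR_RGB2GRAY).astype(int)
def R(n,u,v,z): print(n,ray(c,u,v,z).round(4))
hsv=cv2.cvtColor(f,cv2.COLOR_RGB2HSV)
m=((hsv[...,1]>60)).astype(np.uint8)
for v in (20,60,100,140,180):
    r=np.nonzero(m[v,190:340])[0]+190;print(v,"plinth",r.min(),r.max(),"slatV",''.join('#' if x>165 else '.' for x in hsv[v,225:310,2]))
cv2.imwrite("pics/w6z.png",cv2.cvtColor(cv2.resize(f[0:110,205:330],None,fx=5,fy=5,interpolation=cv2.INTER_CUBIC),cv2.COLOR_RGB2BGR))
```

```text
20 plinth 211 323 slatV ........###...#########################################################.........#####
60 plinth 212 320 slatV .........############################################################.........#######
100 plinth 213 318 slatV .........###########################################################...........######
140 plinth 215 315 slatV .........###...###################################################..............##...
180 plinth 216 313 slatV ...........#######################################################........###########
```

View pics/w6z.png

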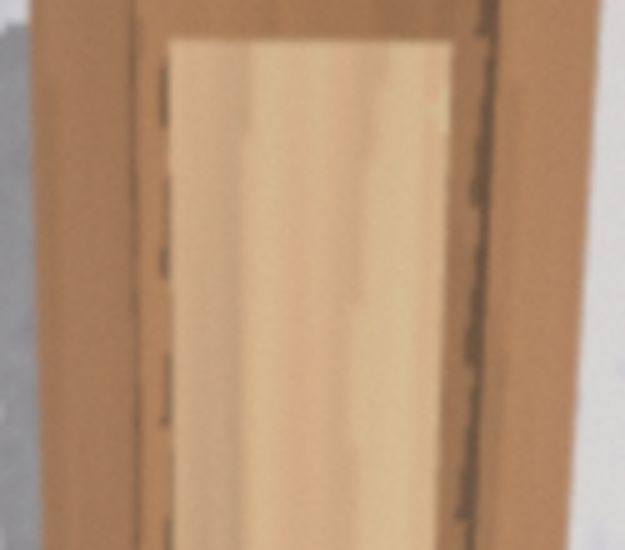

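Run:
```python
from h import *
c=dict(np.load("w6.npz"));f=c["frame"]
def z(x,y): return 205+(x+.5)/5-.5,(y+.5)/5-.5
for n,a,h in [("slat L top",z(169,40),.063),("slat R top",z(451,40),.063),("slat L bot",z(174,540),.063),("slat R bot",z(436,540),.063),("led L top",z(31,40),.065),("led L bot",z(43,540),.065),("ledRtop",z(599,40),.065),("ledRbot",z(569,540),.065)]:
    print(n,ray(c,*a,h).round(4))
W=world(c);print(W[60,265],W[60,225])
c=dict(np.load("top0.npz"))
# plinth top corners from pl.png crop (4x, offset 160,105)
for n,(x,y),h in [("+y far",(192,107),.065),("-y far",(583,76),.065),("-y near",(594,206),.065),("+y near",(205,237),.065),("slat +y a",(226,138),.063),("slat +y b",(233,203),.063),("slat -y a",(558,108),.063),("slat -y b",(562,177),.063)]:
    print(n,ray(c,160+(x+.5)/4-.5,105+(y+.5)/4-.5,h).round(4))
```

```text
slat L top [0.6313 0.1397 0.063 ]
slat R top [0.6729 0.1426 0.063 ]
slat L bot [0.6359 0.0679 0.063 ]
slat R bot [0.6778 0.0709 0.063 ]
led L top [0.6112 0.1378 0.065 ]
led L bot [0.6152 0.0665 0.065 ]
ledRtop [0.6945 0.1437 0.065 ]
ledRbot [0.6987 0.0724 0.065 ]
[0.65367242 0.10495446 0.06278278] [0.6230477  0.10261338 0.06457307]
+y far [0.6934 0.1619 0.065 ]
-y far [ 0.7066 -0.0853  0.065 ]
-y near [ 0.6231 -0.089   0.065 ]
+y near [0.6101 0.155  0.065 ]
slat +y a [0.6734 0.141  0.063 ]
slat +y b [0.6316 0.1373 0.063 ]
slat -y a [ 0.6869 -0.069   0.063 ]
slat -y b [ 0.6425 -0.0698  0.063 ]
```

```bash
python3 g.py 0.6591 0.0264 0.08 3.4
```

```text
t 8.7 pos [0.6566 0.0084 0.1969] rot [1.7996e+02 9.0000e-02 3.9800e+00] F [0.5 0.4 0.8] op 0.0003
inc [ 0.157 -0.716  4.677] roll 0.096
```

>>> arm_command --increments '[[[0.16,-0.7,1.5],0.1],[[0.16,-0.7,3],0.1],[[0.16,-0.7,4],0.1],[[0.16,-0.7,4.6],0.1],[[0.16,-0.7,4.6],0.1]]'

```text
time: 9.2
ee_pos: [0.6576, 0.0257, 0.0808]
tcp_rot: [180.0, 0.2, 3.4]
wrist_force: [0.1, 0.8, 0.9]
opening: 0.0005
```

```bash
python3 g.py 0.6591 0.0264 0.074 3.4
```

```text
t 9.2 pos [0.6576 0.0257 0.0808] rot [179.96   0.22   3.36] F [0.1 0.8 0.9] op 0.0005
inc [ 0.064 -0.024  0.273] roll -0.007
```

>>> arm_command --increments '[[[0.06,-0.02,0.12],0],[[0.06,-0.02,0.2],0],[[0.06,-0.02,0.27],0],[[0.06,-0.02,0.27],0]]'

```text
time: 9.6
ee_pos: [0.6593, 0.0262, 0.0746]
tcp_rot: [180.0, 0.2, 3.4]
wrist_force: [0.5, 0.0, -0.4]
opening: -0.0
```

```bash
python3 g.py 0.6591 0.0264 0.074 3.4
```

```text
t 9.6 pos [0.6593 0.0262 0.0746] rot [179.96   0.18   3.36] F [ 0.5  0.  -0.4] op -0.0
inc [-0.007 -0.006  0.024] roll -0.007
```

>>> arm_command --increments '[[[0,0,0.04],0],[[0,0,0.07],0],[[0,0,0.07],0]]'

```text
time: 9.9
ee_pos: [0.6595, 0.0262, 0.0741]
tcp_rot: [180.0, 0.1, 3.4]
wrist_force: [-3.0, 0.2, 6.6]
opening: 0.0001
```

>>> arm_command --increments '[[[0,-0.1,0.06],0],[[0,-0.35,0.06],0],[[0,-0.7,0.06],0],[[0,-1.05,0.06],0],[[0,-1.4,0.06],0]]'

```text
time: 10.4
ee_pos: [0.6583, 0.0606, 0.0741]
tcp_rot: [179.9, -0.0, 3.3]
wrist_force: [0.5, -4.6, 6.3]
opening: -0.0001
```

>>> arm_command --increments '[[[0,-0.35,0.06],0],[[0,-0.7,0.06],0],[[0,-1.05,0.06],0],[[0,-1.4,0.06],0],[[0,-1.5,0.06],0]]'

```text
time: 10.9
ee_pos: [0.657, 0.0979, 0.0741]
tcp_rot: [179.8, -0.2, 3.3]
wrist_force: [0.3, -4.7, 7.2]
opening: 0.0002
```

```bash
python3 w.py w7;python3 g.py 0.656 0.005 0.2 3.8
python3 - <<'E'
from workcell import camera
import numpy as np,cv2
for n in ["top","side"]:
    c=camera(n);np.savez(n+"2.npz",**c);cv2.imwrite(f"pics/{n}2.png",cv2.cvtColor(c["frame"],cv2.COLOR_RGB2BGR))
E
```

```text
t 10.95 pos [0.657  0.0981 0.0741] rot [179.81  -0.2    3.31] F [-0.4 -1.9  6.4] op 0.0001
inc [-0.238  3.734 -5.024] roll -0.082
```

View pics/w7.png

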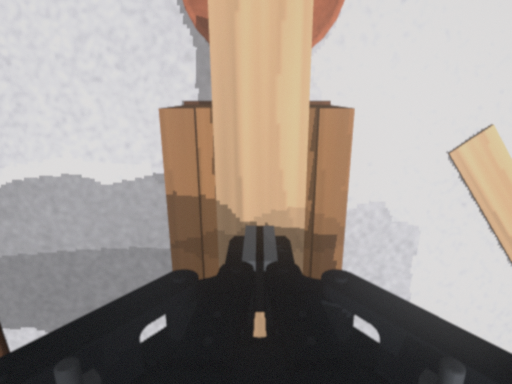

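View pics/side2.png

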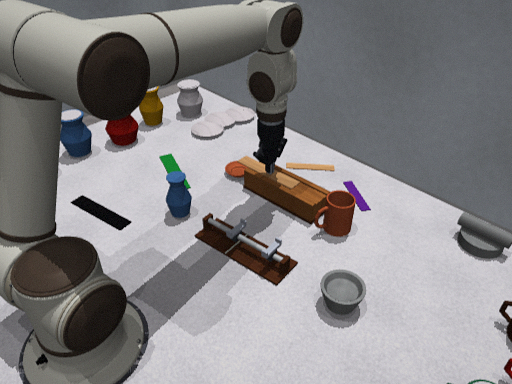

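The slat slid with the fingers and now overhangs the dish, its end off the top of the wrist image. I'll lift and move over the overhang.

>>> arm_command --increments '[[[0,0,-0.8],0],[[0,0,-2.5],0],[[0,-1.5,-4],0],[[0,-3.2,-4.4],0],[[0,-3.6,-4.4],0]]'

```text
time: 11.55
ee_pos: [0.6519, 0.1921, 0.1869]
tcp_rot: [180.0, -0.4, 3.5]
wrist_force: [-0.2, -0.3, -0.5]
opening: -0.0002
```

>>> arm_command --increments '[[[0,0,0],0],[[0,0,0],0],[[0,0,0],0]]' --claw -1

```text
time: 11.85
ee_pos: [0.6518, 0.1909, 0.1862]
tcp_rot: [179.9, -0.4, 3.4]
wrist_force: [-0.2, -1.1, 0.2]
opening: 0.0432
```

```bash
python3 w.py w8;python3 g.py 0.65 0.188 0.18 3.8
```

```text
t 11.9 pos [0.6518 0.1908 0.1863] rot [179.95  -0.39   3.39] F [-0.8  0.1  0. ] op 0.0507
inc [-0.082  0.106  0.25 ] roll -0.068
```

View pics/w8.png

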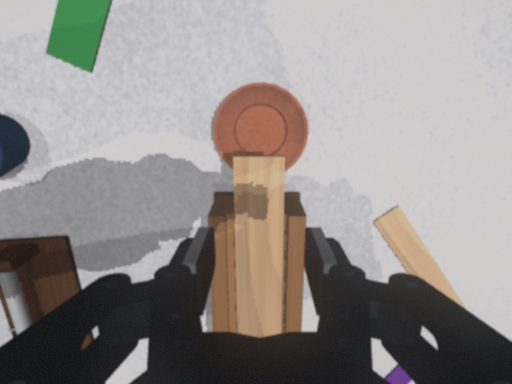

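The slat's end is at row 156, columns 234–284, and the plinth's end face is at about row 207 of the top edge.

Run:
```python
from h import *
c=dict(np.load("w8.npz"));f=c["frame"]
cv2.imwrite("pics/w8z.png",cv2.cvtColor(cv2.resize(f[140:270,195:320],None,fx=4.5,fy=4.5,interpolation=cv2.INTER_CUBIC),cv2.COLOR_RGB2BGR))
```

```text
(no output)
```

View pics/w8z.png

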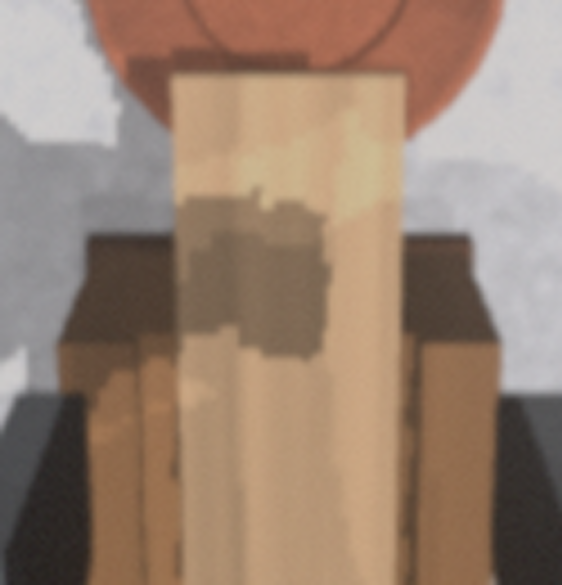

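Run:
```python
from h import *
c=dict(np.load("w8.npz"))
def R(n,x,y,z): print(n,ray(c,195+(x+.5)/4.5-.5,140+(y+.5)/4.5-.5,z).round(4))
R("slatL",171,73,.063);R("slatR",406,73,.063);R("slatLb",184,560,.063);R("slatRb",397,560,.063);R("plL",58,344,.065);R("plR",499,344,.065)
```

```text
slatL [0.6292 0.2123 0.063 ]
slatR [0.6712 0.2147 0.063 ]
slatLb [0.6354 0.115  0.063 ]
slatRb [0.6775 0.1174 0.063 ]
plL [0.6101 0.16   0.065 ]
plR [0.6927 0.1648 0.065 ]
```

```bash
python3 g.py 0.6517 0.1895 0.052 3.6
```

```text
t 11.9 pos [0.6518 0.1908 0.1863] rot [179.95  -0.39   3.39] F [-0.8  0.1  0. ] op 0.0507
inc [-0.046  0.046  5.37 ] roll -0.034
```

>>> arm_command --increments '[[[-0.05,0.05,0],-0.03],[[-0.05,0.05,0.3],-0.03],[[-0.05,0.05,1.2],-0.03],[[-0.05,0.05,2.2],-0.03],[[-0.05,0.05,2.8],-0.03]]'

```text
time: 12.4
ee_pos: [0.6504, 0.1887, 0.1135]
tcp_rot: [179.9, -0.3, 3.5]
wrist_force: [0.2, -0.4, -0.6]
opening: 0.0853
```

```bash
python3 g.py 0.6517 0.1895 0.052 3.6
```

```text
t 12.4 pos [0.6504 0.1887 0.1135] rot [179.91  -0.25   3.54] F [ 0.2 -0.4 -0.6] op 0.0853
inc [ 0.043 -0.032  2.462] roll -0.01
```

>>> arm_command --increments '[[[0.04,-0.03,0.6],0],[[0.04,-0.03,1.4],0],[[0.04,-0.03,2.1],0],[[0.04,-0.03,2.45],0],[[0.04,-0.03,2.45],0]]'

```text
time: 12.9
ee_pos: [0.651, 0.1892, 0.0508]
tcp_rot: [179.9, -0.1, 3.5]
wrist_force: [-1.5, 0.3, -0.3]
opening: 0.0853
```

```bash
python3 g.py 0.6517 0.1895 0.052 3.6
```

```text
t 12.9 pos [0.651  0.1892 0.0508] rot [ 1.7988e+02 -1.3000e-01  3.5400e+00] F [-1.5  0.3 -0.3] op 0.0853
inc [ 0.029 -0.01  -0.047] roll -0.01
```

>>> arm_command --increments '[[[0.03,0,-0.05],0],[[0.03,0,-0.05],0],[[0.03,0,-0.05],0],[[0.03,0,-0.05],0],[[0.03,0,-0.05],0]]' --claw 1 --force 40

```text
time: 13.4
ee_pos: [0.6522, 0.1894, 0.0529]
tcp_rot: [179.9, -0.2, 3.5]
wrist_force: [1.1, -0.2, 2.5]
opening: 0.0404
```

>>> arm_command --increments '[[[0,0,0],0],[[0,0,0],0],[[0,0,0],0]]'

```text
time: 13.7
ee_pos: [0.6523, 0.1894, 0.0531]
tcp_rot: [179.9, -0.2, 3.5]
wrist_force: [-0.7, 0.6, 3.2]
opening: 0.0404
```

```bash
python3 w.py w9;python3 g.py 0.6517 0.1895 0.16 3.6
```

```text
t 13.75 pos [0.6522 0.1894 0.053 ] rot [179.9   -0.22   3.54] F [-0.2 -0.3  2. ] op 0.0407
inc [-5.00e-03  2.00e-03 -4.28e+00] roll -0.01
```

View pics/w9.png

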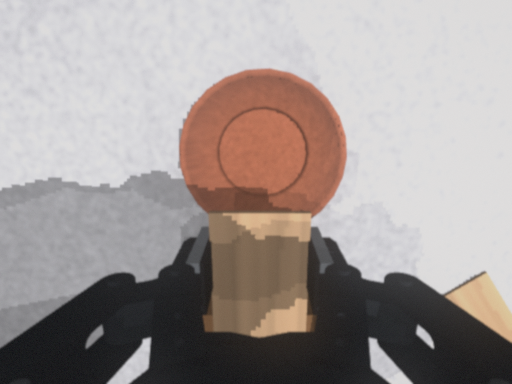

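>>> arm_command --increments '[[[0,0,-0.3],0],[[0,0,-1],0],[[0,0,-2],0],[[0,0,-3.2],0],[[0,0,-4.3],0]]'

```text
time: 14.25
ee_pos: [0.6516, 0.1895, 0.1619]
tcp_rot: [179.9, -0.2, 3.5]
wrist_force: [1.2, 0.1, -0.8]
opening: 0.0404
```

>>> arm_command --increments '[[[0,0,0],0],[[0,0,0],0]]'

```text
time: 14.45
ee_pos: [0.6519, 0.1896, 0.1627]
tcp_rot: [179.9, -0.3, 3.5]
wrist_force: [-0.9, -0.2, -1.2]
opening: 0.0407
```

```bash
python3 - <<'E'
from workcell import camera
from h import *
for n in ["side","top"]:
    c=camera(n);np.savez(n+"3.npz",**c);cv2.imwrite(f"pics/{n}3.png",cv2.cvtColor(c["frame"],cv2.COLOR_RGB2BGR))
c=dict(np.load("w4.npz"));f=c["frame"];cv2.imwrite("pics/w4f.png",cv2.cvtColor(cv2.resize(f[170:250,200:310],None,fx=6,fy=6,interpolation=cv2.INTER_CUBIC),cv2.COLOR_RGB2BGR))
E
python3 g.py 0.4167 0.0248 0.16 7.1
```

```text
t 14.55 pos [0.6512 0.1894 0.1606] rot [ 1.7988e+02 -1.0000e-01  3.5400e+00] F [ 0.6  0.8 -0.4] op 0.0406
inc [-9.767  5.992  0.021] roll -0.594
```

View pics/side3.png

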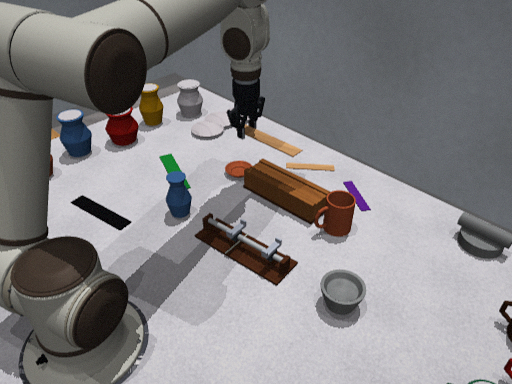

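View pics/w4f.png

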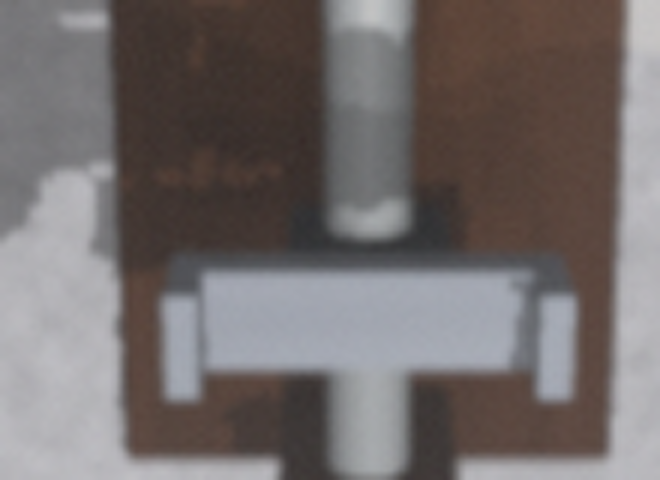

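The slat is held, seen in the side view from (248,130) to (300,152). I'll check its tilt and where the fixed saddle sits.

Run:
```python
from h import *
c=dict(np.load("w4.npz"))
th=np.radians(7.1);ey=np.array([-np.sin(th),np.cos(th)]);ex=np.array([np.cos(th),np.sin(th)]);O=np.array([.4244,-.0372])-.015*ey
for n,x,y in [("L",162,348),("R",577,348)]:
    X=ray(c,200+(x+.5)/6-.5,170+(y+.5)/6-.5,.07)[:2];print(n,((X-O)@ex).round(4),((X-O)@ey).round(4))
s=dict(np.load("side3.npz"));W=world(s);f=cv2.cvtColor(s["frame"],cv2.COLOR_RGB2HSV)
m=(f[...,0]>8)&(f[...,0]<30)&(f[...,1]>60);m[:, :240]=0;m[:,303:]=0;m[:120]=0;m[157:]=0
P=W[m];P=P[(P[:,2]>.1)];print(len(P));A=np.c_[P[:,0],P[:,1],np.ones(len(P))];k,_,_,_=np.linalg.lstsq(A,P[:,2],rcond=None);print("slope",k,"y range",P[:,1].min(),P[:,1].max(),"z at y=.0,.2 x=.655",k@[.66,0,1],k@[.65,.2,1])
```

```text
L -0.0303 -0.0672
R 0.0303 -0.0672
569
slope [0.00463161 0.01237465 0.16985899] y range 0.0031803110369257267 0.21314105116774246 z at y=.0,.2 x=.655 0.17291584997245535 0.1753444648589218
```

>>> arm_command --increments '[[[-1.2,0.7,0],-0.1],[[-2.8,1.7,0],-0.2],[[-4.6,2.8,0],-0.3],[[-6.3,3.9,0],-0.4],[[-8,4.9,0],-0.5]]'

```text
time: 15.05
ee_pos: [0.459, 0.0553, 0.1588]
tcp_rot: [179.9, 0.0, 6.6]
wrist_force: [-0.0, -0.5, 1.2]
opening: 0.0405
```

```bash
python3 g.py 0.4167 0.0248 0.15 7.1
```

```text
t 15.05 pos [0.459  0.0553 0.1588] rot [1.7987e+02 3.0000e-02 6.5800e+00] F [-0.  -0.5  1.2] op 0.0405
inc [-1.819  1.017  0.356] roll -0.086
```

>>> arm_command --increments '[[[-1,0.5,0],-0.08],[[-1.82,1.02,0.2],-0.08],[[-1.82,1.02,0.35],-0.08],[[-1.82,1.02,0.35],-0.08]]'

```text
time: 15.45
ee_pos: [0.4162, 0.0245, 0.1491]
tcp_rot: [179.9, 0.1, 7.0]
wrist_force: [0.2, 0.3, -0.2]
opening: 0.0403
```

```bash
python3 g.py 0.4167 0.0248 0.075 7.1; python3 w.py w10
```

```text
t 15.45 pos [0.4162 0.0245 0.1491] rot [1.7988e+02 9.0000e-02 7.0100e+00] F [ 0.2  0.3 -0.2] op 0.0403
inc [ 0.025 -0.014  2.963] roll -0.015
```

View pics/w10.png

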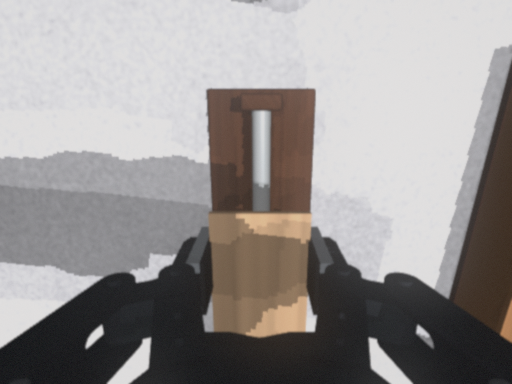

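The slat is over the rack, its +y end at row 212, aligned with the board and bar. I'll lower to just above the lips and check.

>>> arm_command --increments '[[[0.02,0,0.8],0],[[0.02,0,1.8],0],[[0.02,0,2.6],0],[[0.02,0,2.95],0],[[0.02,0,2.95],0]]'

```text
time: 16.0
ee_pos: [0.4167, 0.0251, 0.0745]
tcp_rot: [179.9, 0.2, 7.1]
wrist_force: [-0.2, -0.1, -0.4]
opening: 0.0409
```

```bash
python3 g.py 0.4167 0.0248 0.055 7.1
python3 - <<'E'
from workcell import camera
from h import *
for n in ["side","top"]:
    c=camera(n);np.savez(n+"4.npz",**c);f=c["frame"]
    g=f[195:285,180:310] if n=="side" else f[185:285,220:370]
    cv2.imwrite(f"pics/{n}4z.png",cv2.cvtColor(cv2.resize(g,None,fx=5,fy=5,interpolation=cv2.INTER_CUBIC),cv2.COLOR_RGB2BGR))
E
```

```text
t 16.0 pos [0.4167 0.0251 0.0745] rot [179.89   0.23   7.08] F [-0.2 -0.1 -0.4] op 0.0409
inc [0.    0.009 0.78 ] roll -0.003
```

View pics/side4z.png

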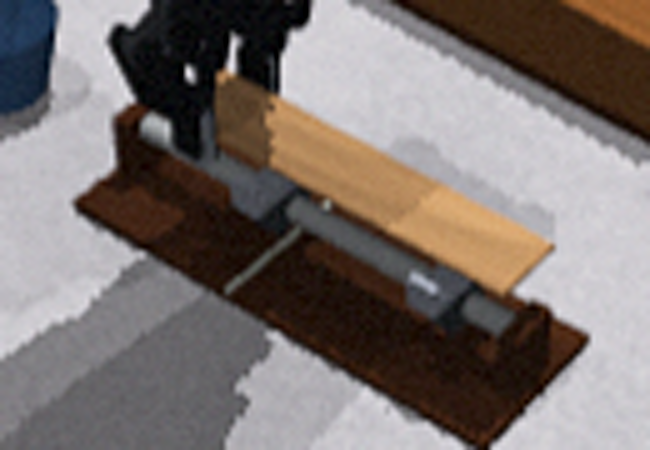

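View pics/top4z.png

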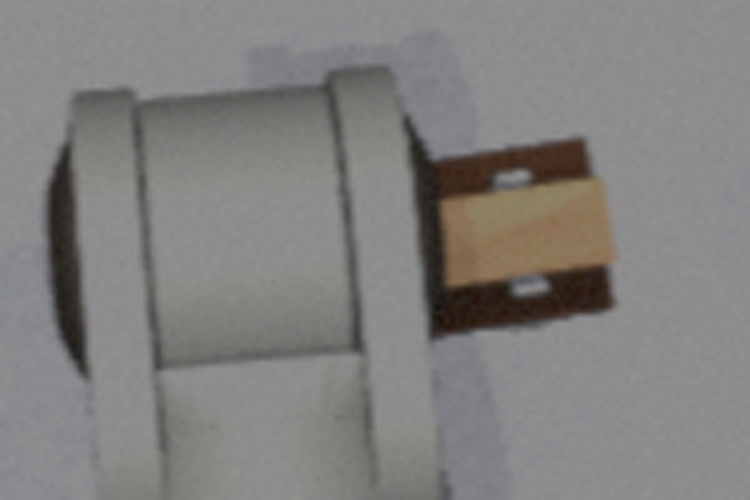

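Run:
```python
from h import *
c=dict(np.load("top4.npz"))
th=np.radians(7.1);ey=np.array([-np.sin(th),np.cos(th)]);ex=np.array([np.cos(th),np.sin(th)]);O=np.array([.4244,-.0372])-.015*ey
for n,x,y,z in [("a",445,200,.0845),("b",450,287,.0845),("c",606,180,.0845),("d",616,262,.0845),("lip far",512,170,.07),("lip near",531,297,.07)]:
    X=ray(c,220+(x+.5)/5-.5,185+(y+.5)/5-.5,z)[:2];print(n,((X-O)@ex).round(4),((X-O)@ey).round(4))
```

```text
a 0.0207 -0.0322
b -0.0211 -0.0277
c 0.0185 -0.111
d -0.0213 -0.109
lip far 0.0308 -0.0687
lip near -0.0319 -0.0676
```

The slat is centred between the lips to within about 1 mm, with its -y end at about -110 mm. Lowering it.

>>> arm_command --increments '[[[0,0,0.25],0],[[0,0,0.5],0],[[0,0,0.68],0],[[0,0,0.76],0],[[0,0,0.76],0]]'

```text
time: 16.6
ee_pos: [0.4174, 0.0249, 0.057]
tcp_rot: [179.9, 0.1, 7.1]
wrist_force: [-0.1, 0.7, -0.6]
opening: 0.0407
```

```bash
python3 g.py 0.4167 0.0248 0.0535 7.1
```

```text
t 16.6 pos [0.4174 0.0249 0.057 ] rot [1.7988e+02 9.0000e-02 7.0600e+00] F [-0.1  0.7 -0.6] op 0.0407
inc [-0.027  0.001  0.139] roll -0.006
```

>>> arm_command --increments '[[[-0.02,0,0.05],0],[[-0.02,0,0.1],0],[[-0.02,0,0.13],0],[[-0.02,0,0.13],0]]'

```text
time: 17.0
ee_pos: [0.4169, 0.0249, 0.0537]
tcp_rot: [179.9, 0.1, 7.1]
wrist_force: [0.6, -0.1, -0.5]
opening: 0.0406
```

>>> arm_command --increments '[[[0,0,0.04],0],[[0,0,0.08],0],[[0,0,0.08],0]]'

```text
time: 17.3
ee_pos: [0.417, 0.0249, 0.0522]
tcp_rot: [179.9, 0.1, 7.1]
wrist_force: [-2.2, 0.3, 6.5]
opening: 0.0409
```

Contact at 6.5 N. Releasing.

>>> arm_command --increments '[[[0,0,0],0],[[0,0,0],0],[[0,0,0],0],[[0,0,0],0],[[0,0,0],0]]' --claw -1

```text
time: 17.8
ee_pos: [0.417, 0.0249, 0.0521]
tcp_rot: [179.9, 0.1, 7.1]
wrist_force: [0.1, 0.4, -0.6]
opening: 0.086
```

>>> arm_command --increments '[[[0,0,0],0],[[0,0,0],0],[[0,0,0],0]]'

```text
time: 18.1
ee_pos: [0.417, 0.0249, 0.0521]
tcp_rot: [179.9, 0.1, 7.1]
wrist_force: [-0.0, -0.4, -0.3]
opening: 0.0856
```

```bash
python3 w.py w11; python3 g.py 0.4167 0.0248 0.2 7.1
```

```text
t 18.15 pos [0.417  0.0249 0.0521] rot [1.7988e+02 7.0000e-02 7.0600e+00] F [ 0.1 -1.  -0.2] op 0.0858
inc [-0.019  0.014 -5.917] roll -0.006
```

View pics/w11.png

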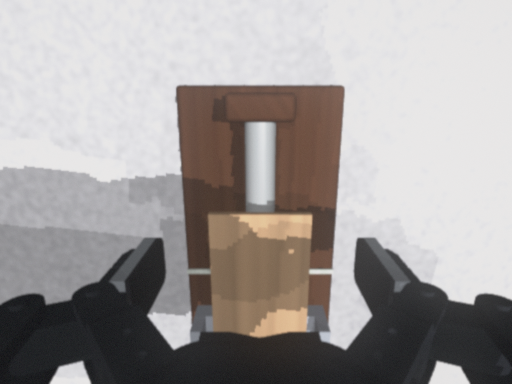

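>>> arm_command --increments '[[[0,0,-0.6],0],[[0,0,-1.8],0],[[0,0.5,-3.4],0],[[0,2,-5],0],[[0,4,-5.9],0]]'

```text
time: 18.65
ee_pos: [0.429, -0.066, 0.1988]
tcp_rot: [179.8, -0.1, 7.2]
wrist_force: [1.8, 0.8, -0.1]
opening: 0.0854
```

>>> arm_command --increments '[[[0,0,0],0],[[0,0,0],0]]'

```text
time: 18.85
ee_pos: [0.4293, -0.0668, 0.1993]
tcp_rot: [179.8, -0.2, 7.1]
wrist_force: [-0.2, 0.0, 0.4]
opening: 0.0855
```

```bash
python3 w.py w12
python3 - <<'E'
from h import *
c=dict(np.load("w12.npz"));print(-c["R"].T@c["t"])
cv2.imwrite("pics/w12z.png",cv2.cvtColor(cv2.resize(c["frame"][30:270,180:330],None,fx=2.5,fy=2.5,interpolation=cv2.INTER_CUBIC),cv2.COLOR_RGB2BGR))
E
python3 g.py 0.25 0.49 0.24 63
```

```text
[0.41965478 0.00273891 0.33017237]
t 18.9 pos [ 0.4289 -0.0659  0.1984] rot [ 1.7986e+02 -1.1000e-01  7.1700e+00] F [-0.   0.1  0.2] op 0.0858
inc [ -4.323 -22.952  -1.726] roll -9.305
```

View pics/w12z.png

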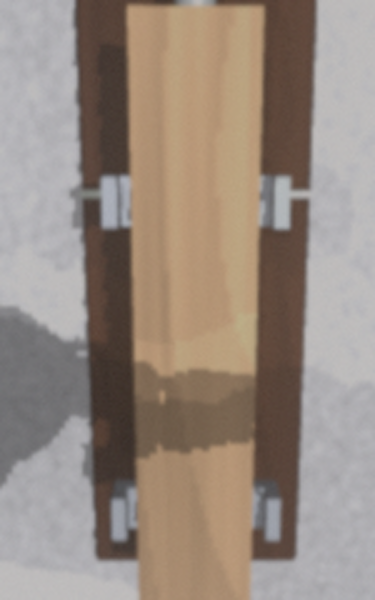

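Run:
```python
from h import *
c=dict(np.load("w12.npz"))
th=np.radians(7.1);ey=np.array([-np.sin(th),np.cos(th)]);ex=np.array([np.cos(th),np.sin(th)]);O=np.array([.4244,-.0372])-.015*ey
for n,x,y,z in [("lip+",283,176,.07),("lip-",283,229,.07),("lipL+",110,176,.07),("lipL-",110,230,.07),("markR",300,193.5,.008),("markL",90,194.5,.008),("slat L+",127,6,.063),("slat R+",264,6,.063),("slatL-",141,595,.063),("slatR-",250,595,.063)]:
    X=ray(c,180+(x+.5)/2.5-.5,30+(y+.5)/2.5-.5,z)[:2];print(n,((X-O)@ex).round(4),((X-O)@ey).round(4))
W=world(c);print([W[v,258,2].round(4) for v in (40,80,110,150,200,250)])
```

```text
lip+ 0.0275 0.0508
lip- 0.0279 0.0344
lipL+ -0.027 0.0508
lipL- -0.0275 0.0341
markR 0.0408 0.0431
markL -0.0415 0.0427
slat L+ -0.021 0.1009
slat R+ 0.0209 0.1009
slatL- -0.0207 -0.1014
slatR- 0.0202 -0.1014
[np.float64(0.0629), np.float64(0.0632), np.float64(0.063), np.float64(0.0612), np.float64(0.0631), np.float64(0.0623)]
```

The saddle is at 0.0425 against 0.0429 for the mark. The slat lies flat with its top at about 63 mm, centred. I'll retreat for a final overview.

>>> arm_command --increments '[[[-0.5,-2,-1.7],0],[[-1.2,-4,-1.7],-1],[[-2,-6,-1.7],-2],[[-2.5,-8,-1.7],-3],[[-3,-10,-1.7],-4]]'

```text
time: 19.4
ee_pos: [0.3297, 0.1533, 0.2394]
tcp_rot: [179.8, -0.0, 31.5]
wrist_force: [1.0, 0.3, 0.3]
opening: 0.0855
```

>>> arm_command --increments '[[[-1,-2,0],-1],[[-2,-4,0],-2],[[-2,-4,0],-2],[[-2,-4,0],-2]]'

```text
time: 19.8
ee_pos: [0.2324, 0.2138, 0.2384]
tcp_rot: [179.9, 0.1, 43.9]
wrist_force: [0.5, 0.1, 0.1]
opening: 0.0855
```

Run:
```python
from workcell import camera,get_obs
from h import *
for n in ["side","top"]:
    c=camera(n);cv2.imwrite(f"pics/{n}5.png",cv2.cvtColor(c["frame"],cv2.COLOR_RGB2BGR))
print(get_obs()["time"],get_obs()["ee_pos"])
```

```text
19.9 [0.23428107 0.21282359 0.23850477]
```

View pics/top5.png

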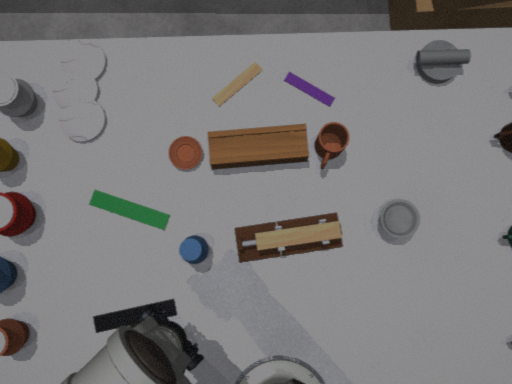

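View pics/side5.png

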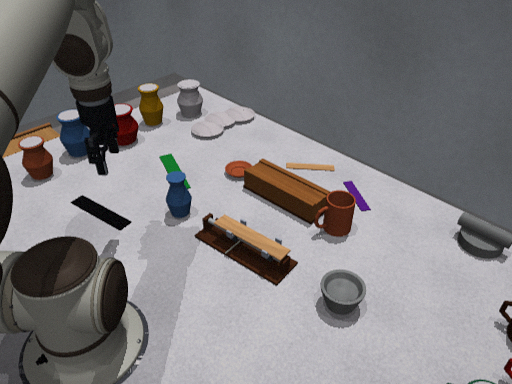

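In the top view the slat lies in both saddles, from (256,243) to (341,235). The mug (333,140), dish (186,152), mortar (398,219) and vase (194,250) are where they started. Handing in.

```bash
python3 -c "
from workcell import job_done;print(job_done())"
```

```text
the job is handed in; nothing more can be done
None
```

The job is done and handed in at about 20 s of the 61 s allowed; no verdict was reported.

- **Saddle:** I gripped the movable saddle and slid it to the pale line. The first check showed it about 1.3 mm past the line, so I regripped it and nudged it back. The last measurement put it at 42.5 mm along the rack against 42.9 mm for the line. That is within what the cameras can resolve.
- **Slat:** I pressed and dragged it about 72 mm, so that roughly 51 mm stuck out over the dish. I gripped it by that part and laid it in both saddles.
- **Last checks on the slat:** The wrist camera showed it flat (top at about 63 mm) and centred between the lips. It reaches at least 30 mm past the outer side of the fixed saddle and about 50 mm past the movable one.
- **Other things:** The mug, dish, mortar and vase look unmoved in the final pictures, and the arm was clear of everything. The highest wrist force I saw was about 14 N, while gripping the saddle.
- **Disagreement:** The cameras put the fixed saddle about 1 to 3 mm from its given position, and the nudge relied on the overhead wrist view.

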